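# Fetch a bar handle from the fittings carousel

### The job

A customer has ordered the square-cornered bar handle. Turn the parts carousel, which has a bar grip on its hub, until the compartment with that handle lies squarely under the opening in the clear cover, let it come to rest there, then take the handle out and lay it down, not drop it, flat and lengthwise in the empty lane of the order tray. Leave the other fittings in their compartments, and do not disturb the pull already in the tray or the things on the desk.

Things in the scene. Friction and masses are not known exactly. Their poses are not given: they have to be found in the camera images.
- carousel: parts carousel fixed on the desk: dark steel base plate, 400 mm across, dark grey rotor, and over it a fixed clear cover of the same width on four 8 mm pillars at its edge, its top 73 mm above the desk (screw heads 76 mm). Fittings come out only through the cover's one open sector. Origin: on the turning axis at desk height, z up; the open sector is centred on the body's -x (towards the robot, within 20 degrees)
- opening (a point): middle of the cover's open sector, 125 mm from the turning axis, at the cover's top (73 mm up); fixed, axes as carousel. The sector is 64 degrees wide, edged with metal strips, and runs from 34 mm off the axis out to the rim and through it. The cover is 4 mm thick
- rotor (a joint): angle in rad by which the rotor has been turned since the start, growing counter-clockwise seen from above; 0 at the start, wherever its compartments then stand. It turns either way without stops or clicks, with a drag of about 0.1 N m, and stays where it is left
- hub_grip (a point): centre of the black bar grip on the rotor's hub, on the turning axis above the cover: bar 56 mm long, 14 mm thick, 24 mm high, from 76 to 100 mm above the desk; this point is at mid-height, 88 mm. Axes turn with the rotor: x along the bar, z up; the bar handle's compartment lies on the -x side
- handle_bin (a point): middle of the floor of the bar handle's compartment, 125 mm from the turning axis, 30 mm above the desk; turns with the rotor, axes as hub_grip; it must come below the opening. The rotor has six equal 60-degree wedge compartments from 42 to 180 mm radius, walls 3 mm thick and 35 mm high (tops 65 mm above the desk); 140 mm wide at 125 mm radius
- bar_handle: the wanted handle, lying flat: plain steel with square corners, 74 mm along x, 34 mm along y, 12 mm high, 60 to 112 g. Its straight bar, 10 mm wide, lies along the -y side, midline 12 mm from the origin; at its ends two legs 10 mm wide run 24 mm to +y, 54 mm clear between them. Origin: centre of this outline on the underside. Points roughly outwards from the turning axis; lies loose and slides if the rotor is jerked
- order_tray: shallow light-wood tray fixed on the desk at any yaw, 150 mm along x, 190 mm along y, walls 4 mm thick, tops 18 mm above the desk; a middle wall along x makes two lanes, each 142 mm long and 89 mm wide, floor 4 mm above the desk. Origin: centre of the underside. The -y lane holds a shell pull, the +y lane is empty
- empty_lane (a point): centre of the floor of the tray's empty lane, 4 mm above the desk; x along the lane, z up.
- picked_pull: shell-shaped steel pull, 88 x 38 mm and 24 mm high, lying in the other lane of the tray, already picked. Origin: centre of the underside.
- bow_handle: round-wire arched steel handle, 79 x 41 mm, 11 mm thick, lying flat in a compartment of its own. Origin: centre of the underside.
- knob_a: mushroom-shaped steel knob, 32 mm across, 27 mm high, in the knobs' compartment. Origin: centre of the underside.
- knob_b: a second such mushroom knob in the same compartment.
- foot_a: levelling foot: black disc 40 mm across and 7 mm high with a 10 mm steel stem, 29 mm high over all, in the feet's compartment. Origin: centre of the underside.
- foot_b: a second such levelling foot in the same compartment.
- shell_pull: shell-shaped steel pull, 88 x 38 mm and 24 mm high, in a compartment of its own. Origin: centre of the underside.
- square_knob_a: square steel knob, 28 x 28 mm and 22 mm high, in the square knobs' compartment. Origin: centre of the underside.
- square_knob_b: a second such square knob in the same compartment.
- tape_measure: bystander: tape measure, 62 x 34 mm, 52 mm high, on the right of the desk. Origin: centre of the underside.
- pen_cup: bystander: black cup, 72 mm across, 85 mm high, on the left of the desk. Origin: centre of the underside.
- screw_box: bystander: cardboard box, 90 x 60 mm, 45 mm high, on the left of the desk. Origin: centre of the underside.

How it is judged:
By the outcome, as a careful person would: the job done as asked, in the order asked, and still so for the second after the job is handed in, with the robot touching nothing.
It also fails if it takes over 64 s, if anything falls off the work surface, if the arm or the gripper's body presses on something with over 40 N, if the wrist force passes 120 N, or if a joint passes its speed limit or range.

### The arm

A 6-joint arm with a two-finger parallel gripper is mounted at the origin on the work surface. World frame = base frame: x ahead of the robot, y to its left, z up, the work surface at z = 0. Lengths are in m, angles in rad, forces in N, time in s.
With the tool pointing down it reaches from about 0.35 to 0.925 m from the base axis. Payload 6.4 kg.
Tool frame: the origin (TCP) lies on the centre line of the jaws, within the pads' length; the fingertips stand 11 mm ahead of it and the grasp point (between the pads) lies 8 mm behind it; y points along the fingers, z is the direction in which the jaws open and shut, and the axes are right-handed (so a half turn about y gives the same grasp; the last joint's range is limited). The gripper opens to 85 mm and grips with 20 to 120 N. Pads are 22 mm wide; open, the fingers measure 114 mm over their backs; the gripper's body (76 mm by 85 mm) begins 54 mm behind the grasp point. The pads swing forward as they close: fully open they stand 13 mm farther back than shut.
Start: joints at [1.126, 0.245, 1.558, -0, 1.339, -0.174], TCP at [0.174, 0.626, 0.242] pointing down, gripper open.
Joint ranges: [-3.13, 3.13], [-1.02, 2.26], [0.13, 2.54], [-0.95, 4.09], [0.21, 2.88], [-2.74, 2.74]. Speed limits (rad/s): [2.57, 2.57, 3.14, 3.14, 3.14, 3.14].

### API

Orientations are given as a rotation vector (axis times angle).
In Python, from rig import sensors, snapshot, calibration, arm gives the robot as it stands.
- The arm moves only by the tool play_rows, never from a script. Its arguments are lists of equal length, an entry for each row: "dp": the shift along the tool's x, y, z in m, a list of three; "turn": the turn about the tool's y in degrees. A call has 1 to 5 rows; each row shifts and turns the commanded pose from where the row before left it, along the tool's axes as they then stand; what a row does not reach is not made up. A row lasts 1/8 s, in which the tool goes at most 62.5 mm and 10.7 degrees, less where a joint would pass 70% of its speed; a pose out of reach is approached as far as the arm can. A call is refused whole if a number of a shift passes 0.0625 or a number of a turn 10.7, either way. A call with a gripper value outside its range is refused whole. "jaw" is the opening, from 0 (shut) to 1 (fully open), set as the call begins (left out, the last holds). The fingers move at their own pace and stop on an object; the grip force is fixed at half the most. Time passes only in rows, so rows that do not move let the fingers close. It gives the time, the measured TCP pose, the force and the opening at its end, in the units of the state.
- sensors.get_state(): the state, without advancing time (a new reading comes with each control period).
- snapshot(name): name is "side" or "top"; returns (picture, depth): 420x560x3 uint8, blue, green, red; 420x560 float32, m along the optical axis (not along the pixel's ray), 0 where there is no reading.
- calibration(name): a dict with "K" (3x3 intrinsics, pixels), "view" (4x4, takes a point from world to camera coordinates). Camera axes: x right, y up, looking along -z (the intrinsics and any distortion apply to the point x, -y, -z); pixel columns grow to the right and rows downward; lengths in m; the calibration is good to about 2 mm. A picture is of the moment at which its call begins. calibration takes no time and is no camera call.
- arm.finish_job(): hands the job in, once; it reports no verdict.
The state is a dict: "clock": time; "joint_pos": joint angles; "joint_vel": joint speeds; "tau": joint torques, N m; "position": TCP position; "eef_rot": TCP orientation; "force": force on the tool from outside, world axes, zero at the start; "ft_torque": the same for the moment, N m; "finger_gap": finger opening in m.
Only numpy, scipy, OpenCV 4.12 (cv2) and the standard library are available. Lean on these libraries where they do the work, as an engineer would, in place of code of your own. Each camera call takes 0.05 s, during which the arm holds its last target. There are 200 camera calls.

## Working session

There is one attempt and no reset: what is moved stays moved. The work goes in short steps, Python scripts to look and compute and a tool call to move; the robot and the scene stay as the last step left them, time stands still between calls to the robot, and variables do not carry over. Pictures are saved under pics/ and viewed, about 8 in all and at most 12, crops included, and the job is handed in when it is done.

Besides the shell and the picture viewer there is one more tool, called in YAML: its name, and indented under it one key for each argument. play_rows: Moves the arm, as the interface text tells. Its arguments: {"type":"object","properties":{"dp":{"type":"array"},"turn":{"type":"array"},"jaw":{"type":"number"}},"required":["dp","turn"]}

```bash
mkdir -p pics; ls; cat > h.py <<'E'
import numpy as np, cv2
from rig import sensors, snapshot, calibration, arm
from scipy.spatial.transform import Rotation as R
def shot(n,f):
    p,d=snapshot(n); cv2.imwrite('pics/'+f+'.png',p); np.save('pics/'+f+'.npy',d); return p,d
def ray(n,u,v):
    c=calibration(n);V=np.array(c['view']);K=np.array(c['K'])
    dist=np.array(c.get('dist',np.zeros(5)),float)
    q=cv2.undistortPoints(np.array([[[u,v]]],float),K,dist)[0,0]
    Rm=V[:3,:3];o=-Rm.T@V[:3,3]
    return o,Rm.T@np.array([q[0],-q[1],-1.])
def onz(n,u,v,z):
    o,d=ray(n,u,v); return o+d*(z-o[2])/d[2]
def proj(n,P):
    c=calibration(n);V=np.array(c['view']);K=np.array(c['K'])
    p=V[:3,:3]@np.array(P,float)+V[:3,3]; q=K@np.array([p[0],-p[1],-p[2]]); return q[:2]/q[2]
E
python3 - <<'E'
from h import *
print({k:v for k,v in calibration('top').items()});print(calibration('side'))
s=sensors.get_state();print(s['position'],s['eef_rot'],R.from_rotvec(s['eef_rot']).as_matrix().round(3),s['finger_gap'])
shot('top','t0');shot('side','s0')
E
```

```text
pics
{'K': array([[380.80745996,   0.        , 282.54687722],
       [  0.        , 380.80745996, 209.56335381],
       [  0.        ,   0.        ,   1.        ]]), 'view': array([[ 0.01287453, -0.99938262, -0.03268983,  0.01709394],
       [ 0.99852064,  0.01112245,  0.05322432, -0.56141534],
       [-0.05282787, -0.03332671,  0.99804737, -1.05456669],
       [ 0.        ,  0.        ,  0.        ,  1.        ]])}
{'K': array([[493.20480774,   0.        , 275.65048955],
       [  0.        , 493.20480774, 217.44010559],
       [  0.        ,   0.        ,   1.        ]]), 'view': array([[ 8.27021703e-01, -5.62169582e-01, -6.80629287e-04,
        -4.86060519e-01],
       [ 3.73171536e-01,  5.48075654e-01,  7.48569357e-01,
        -2.72380598e-01],
       [-4.20449886e-01, -6.19337096e-01,  6.63056148e-01,
        -1.46796102e+00],
       [ 0.00000000e+00,  0.00000000e+00,  0.00000000e+00,
         1.00000000e+00]])}
[0.17362272 0.62581985 0.24117375] [-1.5621761   0.21307492 -0.2121464 ] [[ 0.964 -0.001  0.267]
 [-0.267 -0.002  0.964]
 [-0.    -1.    -0.002]] 0.08528494772732623
```

View pics/t0.png

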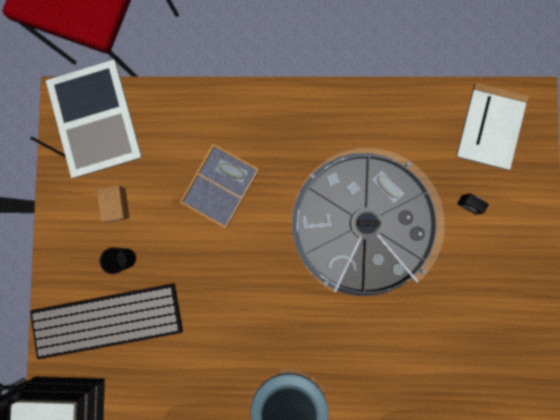

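View pics/s0.png

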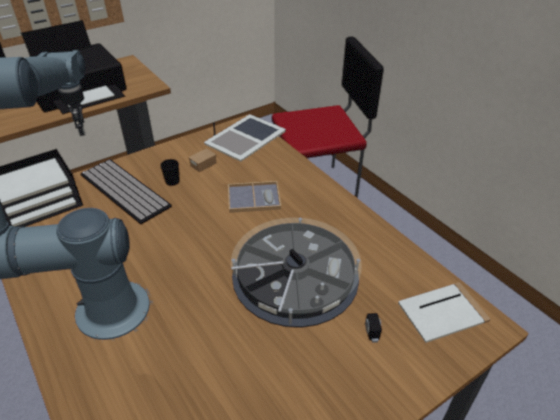

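The top view shows the carousel hub at about (368,223). The bar handle is in the left compartment at about (315,222), the bow is at (343,262), and the cover opening's strips end at (337,290) and (417,280). The tray is centred at about (219,186), and its empty lane is the lower-left one at (213,200). Next I'll zoom in.

```bash
python3 - <<'E'
from h import *
p=cv2.imread('pics/t0.png')
a=cv2.resize(p[145:305,170:450],None,fx=2.85,fy=2.85,interpolation=cv2.INTER_CUBIC)
cv2.imwrite('pics/c0.png',a)
b=cv2.resize(p[195:250,290:400],None,fx=7,fy=7,interpolation=cv2.INTER_CUBIC)
cv2.imwrite('pics/c1.png',b)
for u,v in [(368,223)]: print(onz('top',u,v,.1), onz('top',u,v,.088))
E
```

```text
[ 0.52464424 -0.19852622  0.1       ] [ 0.52488828 -0.20080559  0.088     ]
```

View pics/c0.png

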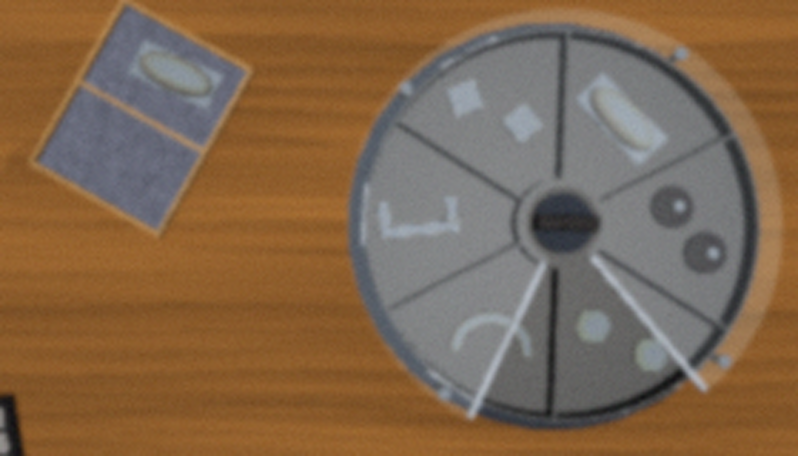

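View pics/c1.png

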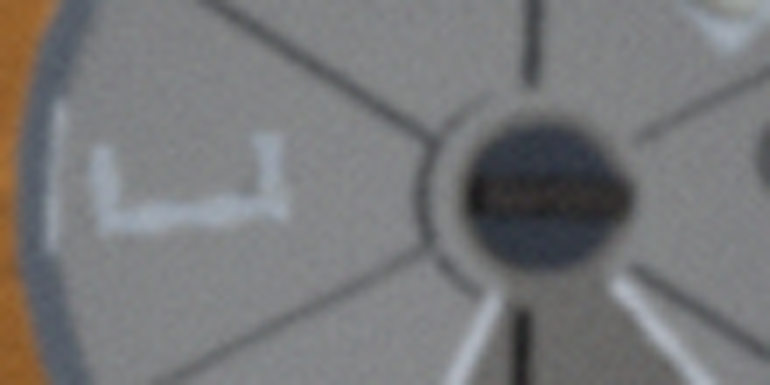

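```bash
python3 - <<'E'
from h import *
f=lambda x,y:(170+(x+.5)/2.85-.5,145+(y+.5)/2.85-.5)
g=lambda x,y:(290+(x+.5)/7-.5,195+(y+.5)/7-.5)
W=lambda p,z:onz('top',*p,z)[:2]
e0,e1=W(g(467,198),.1),W(g(634,194),.1)
C=(e0+e1)/2;print('bar',e0,e1,np.linalg.norm(e0-e1),C,np.degrees(np.arctan2(*(e0-e1)[::-1])))
# walls (tops z .065)
L=[]
for nm,a,b,z in [('A',(520,198),(398,124),.065),('B',(508,250),(390,307),.065),('up',(559,178),(563,35),.065),('dn',(555,270),(550,412),.065),('R',(600,198),(730,137),.065),('R2',(600,252),(720,326),.065),('sL',(545,262),(470,415),.073),('sR',(595,255),(705,388),.073)]:
    P,Q=W(f(*a),z),W(f(*b),z); d=Q-P; th=np.degrees(np.arctan2(d[1],d[0]));n=np.array([-d[1],d[0]])/np.linalg.norm(d)
    print(nm,P.round(3),Q.round(3),'ang %.1f off %.4f'%(th,n@(C-P)),'r',np.linalg.norm(P-C).round(3),np.linalg.norm(Q-C).round(3)); L.append((n,n@P))
A=np.array([l[0] for l in L]);bb=np.array([l[1] for l in L]);print('LSQ centre walls',np.linalg.lstsq(A[:6],bb[:6],rcond=None)[0],'strips',np.linalg.lstsq(A[6:],bb[6:],rcond=None)[0])
T=[W(f(*q),.018) for q in [(123,2),(250,70),(158,235),(34,161)]];print('tray',np.round(T,4),np.mean(T,0))
T=np.array(T);print('x dir',np.degrees(np.arctan2(*((T[1]-T[0])+(T[2]-T[3]))[::-1])), 'lens',np.linalg.norm(T[1]-T[0]),np.linalg.norm(T[2]-T[1]))
print('mid of wall',W(f(80,85),.018),W(f(204,150),.018))
for z in(.030,.042): print('handle',z,[W(g(*q),z).round(3) for q in[(100,235),(288,212),(90,150),(262,135)]])
d,_=snapshot('top');
dd=np.load('pics/t0.npy');print(dd[223,365:372],dd[200,213],dd[222,305:330:3])
E
```

```text
bar [ 0.52464366 -0.16868123] [ 0.52685182 -0.22940047] 0.06075937628359136 [ 0.52574774 -0.19904085] 92.08274554912943
A [ 0.548 -0.163] [ 0.617 -0.049] ang 59.1 off 0.0010 r 0.042 0.176
B [ 0.5   -0.152] [ 0.445 -0.043] ang 116.5 off -0.0024 r 0.054 0.176
up [ 0.567 -0.199] [ 0.702 -0.203] ang -1.5 off -0.0008 r 0.042 0.176
dn [ 0.482 -0.196] [ 0.351 -0.191] ang 178.1 off 0.0018 r 0.044 0.175
R [ 0.549 -0.237] [ 0.607 -0.357] ang -64.1 off -0.0044 r 0.045 0.178
R2 [ 0.499 -0.237] [ 0.432 -0.347] ang -121.3 off 0.0030 r 0.047 0.175
sL [ 0.489 -0.185] [ 0.348 -0.117] ang 154.2 off -0.0034 r 0.039 0.196
sR [ 0.496 -0.231] [ 0.376 -0.331] ang -140.3 off -0.0057 r 0.043 0.199
LSQ centre walls [ 0.52586655 -0.19751466] strips [ 0.52850375 -0.2041434 ]
tray [[0.7416 0.2245]
 [0.6743 0.0963]
 [0.5098 0.1845]
 [0.5816 0.3098]] [0.6268394  0.20378331]
x dir -118.76611481134347 lens 0.14484885379174825 0.18663302833745504
mid of wall [0.65793763 0.26569089] [0.59429752 0.1405588 ]
handle 0.03 [array([ 0.51 , -0.036]), array([ 0.52, -0.11]), array([ 0.543, -0.032]), array([ 0.55 , -0.099])]
handle 0.042 [array([ 0.51 , -0.036]), array([ 0.52 , -0.109]), array([ 0.543, -0.032]), array([ 0.549, -0.098])]
[0.9713932  0.9748552  0.97560453 0.9771475  0.9748738  0.9756609
 0.975996  ] 1.0872301 [1.008625  1.0076957 1.0083653 1.0061677 1.0077617 1.0038736 1.0040143
 1.0024351 1.0063875]
```

```bash
cat >> h.py <<'E'
def plan(target,yaw,n):
    """rows to bring TCP to target with tool z at yaw (deg, chosen continuous), n rows"""
    s=sensors.get_state();M=R.from_rotvec(s['eef_rot']);p=np.array(s['position'])
    z=M.as_matrix()[:,2];y0=np.degrees(np.arctan2(z[1],z[0]))
    d=(np.array(target)-p)/n;t=-(yaw-y0)/n
    print('pos',p.round(4),'yaw',y0.round(2),'j6',np.degrees(s['joint_pos'][5]).round(1),'F',np.round(s['force'],1),'gap',round(s['finger_gap'],4),'t',round(s['clock'],2))
    dp=[]
    for i in range(n):
        dp.append([round(float(v),4) for v in M.inv().apply(d)]);M=M*R.from_rotvec([0,np.radians(t),0])
    print('dp',dp);print('turn',round(float(t),2),'x',n)
E
python3 -c "
from h import *
plan([.526,-.199,.20],-2,15)"
```

```text
pos [0.1737 0.6259 0.2414] yaw 74.48 j6 -10.0 F [-0.1 -0.8 -0.3] gap 0.0855 t 0.15
dp [[0.0373, 0.0028, -0.0467], [0.0413, 0.0028, -0.0432], [0.045, 0.0028, -0.0394], [0.0483, 0.0028, -0.0352], [0.0513, 0.0028, -0.0308], [0.0538, 0.0028, -0.0261], [0.0559, 0.0028, -0.0212], [0.0576, 0.0028, -0.0161], [0.0588, 0.0028, -0.011], [0.0595, 0.0028, -0.0057], [0.0598, 0.0028, -0.0004], [0.0596, 0.0028, 0.0049], [0.0589, 0.0028, 0.0102], [0.0578, 0.0028, 0.0154], [0.0562, 0.0028, 0.0205]]
turn 5.1 x 15
```

play_rows:
  dp:
    - [0.037, 0.003, -0.047]
    - [0.041, 0.003, -0.043]
    - [0.045, 0.003, -0.039]
    - [0.048, 0.003, -0.035]
    - [0.051, 0.003, -0.031]
  turn: [5.1, 5.1, 5.1, 5.1, 5.1]
  jaw: 0.6

```text
clock: 0.78
position: [0.2905, 0.3503, 0.227]
eef_rot: [-1.497, 0.562, -0.562]
force: [1.9, 0.6, -0.9]
finger_gap: 0.0514
```

play_rows:
  dp:
    - [0.054, 0.003, -0.026]
    - [0.056, 0.003, -0.021]
    - [0.058, 0.003, -0.016]
    - [0.059, 0.003, -0.011]
    - [0.0595, 0.003, -0.006]
  turn: [5.1, 5.1, 5.1, 5.1, 5.1]

```text
clock: 1.4
position: [0.4085, 0.0747, 0.2123]
eef_rot: [-1.374, 0.904, -0.905]
force: [1.5, 0.4, 0.5]
finger_gap: 0.051
```

play_rows:
  dp:
    - [0.06, 0.003, 0]
    - [0.06, 0.003, 0.005]
    - [0.059, 0.003, 0.01]
    - [0.058, 0.003, 0.015]
    - [0.056, 0.003, 0.02]
  turn: [5.1, 5.1, 5.1, 5.1, 5.1]

```text
clock: 2.02
position: [0.5255, -0.201, 0.1969]
eef_rot: [-1.191, 1.238, -1.237]
force: [0.9, 0.3, -0.1]
finger_gap: 0.0513
```

```bash
python3 -c "
from h import *
plan([.526,-.199,.125],-2,4)"
```

```text
pos [ 0.5255 -0.201   0.1969] yaw -2.21 j6 -30.3 F [ 0.9  0.3 -0.1] gap 0.0513 t 2.02
dp [[-0.0005, 0.018, 0.0001], [-0.0005, 0.018, 0.0001], [-0.0005, 0.018, 0.0001], [-0.0005, 0.018, 0.0001]]
turn -0.05 x 4
```

play_rows:
  dp:
    - [-0.001, 0.03, 0]
    - [-0.001, 0.03, 0]
    - [0, 0.025, 0]
    - [0, 0.012, 0]
    - [0, 0.006, 0]
  turn: [0, 0, 0, 0, 0]

```text
clock: 2.65
position: [0.5252, -0.197, 0.0939]
eef_rot: [-1.192, 1.235, -1.235]
force: [0.6, -0.6, 0.6]
finger_gap: 0.051
```

play_rows:
  dp:
    - [0, 0, 0]
    - [0, 0, 0]
    - [0, 0, 0]
    - [0, 0, 0]
  turn: [0, 0, 0, 0]
  jaw: 0.0

```text
clock: 3.15
position: [0.5245, -0.1973, 0.0955]
eef_rot: [-1.195, 1.236, -1.234]
force: [-7.1, 1.0, 7.1]
finger_gap: 0.0123
```

play_rows:
  dp:
    - [0, -0.001, 0]
    - [0, 0, 0]
    - [0, 0, 0]
    - [0, 0, 0]
    - [0, 0, 0]
  turn: [-1.5, -3.5, -5, -6, -6]

```text
clock: 3.78
position: [0.5233, -0.1975, 0.0956]
eef_rot: [-1.359, 0.95, -0.942]
force: [-11.1, -2.6, 5.9]
finger_gap: 0.0125
```

play_rows:
  dp:
    - [0, 0, 0]
    - [0, 0, 0]
    - [0, 0, 0]
    - [0, 0, 0]
    - [0, 0, 0]
  turn: [-6, -6, -6, -6, -6]

```text
clock: 4.4
position: [0.5219, -0.1984, 0.0956]
eef_rot: [-1.507, 0.55, -0.537]
force: [-18.8, -6.5, 8.3]
finger_gap: 0.012
```

play_rows:
  dp:
    - [-0.0005, 0, -0.001]
    - [0, 0, -0.001]
    - [0, 0, -0.001]
    - [0, 0, -0.001]
    - [0, 0, -0.001]
  turn: [-6, -6, -6, -6, -6]

```text
clock: 5.03
position: [0.521, -0.2002, 0.0956]
eef_rot: [-1.564, 0.138, -0.131]
force: [-7.2, 5.3, 5.6]
finger_gap: 0.0119
```

play_rows:
  dp:
    - [0, 0, 0]
    - [0, 0, 0]
    - [0, 0, 0]
    - [0, 0, 0]
    - [0, 0, 0]
  turn: [-6, -5, -4, -2, -1]

```text
clock: 5.65
position: [0.521, -0.2012, 0.0956]
eef_rot: [-1.568, -0.107, 0.114]
force: [-8.9, -0.2, 3.8]
finger_gap: 0.0124
```

play_rows:
  dp:
    - [0, 0, 0]
    - [0, 0, 0]
  turn: [0, 0]

```text
clock: 5.9
position: [0.521, -0.2012, 0.0956]
eef_rot: [-1.568, -0.107, 0.114]
force: [-8.4, -0.4, 4.3]
finger_gap: 0.0125
```

```bash
python3 - <<'E'
from h import *
plan([.526,-.199,.2],98,1)
p,_=shot('top','t1'); q,_=shot('side','s1')
a=cv2.resize(p[145:305,285:450],None,fx=3.5,fy=3.5,interpolation=cv2.INTER_CUBIC)
cv2.imwrite('pics/c2.png',a)
E
```

```text
pos [ 0.521  -0.2012  0.0956] yaw 98.05 j6 -130.7 F [-8.4 -0.4  4.3] gap 0.0125 t 5.9
dp [[0.0048, -0.1044, 0.0015]]
turn 0.05 x 1
```

View pics/c2.png

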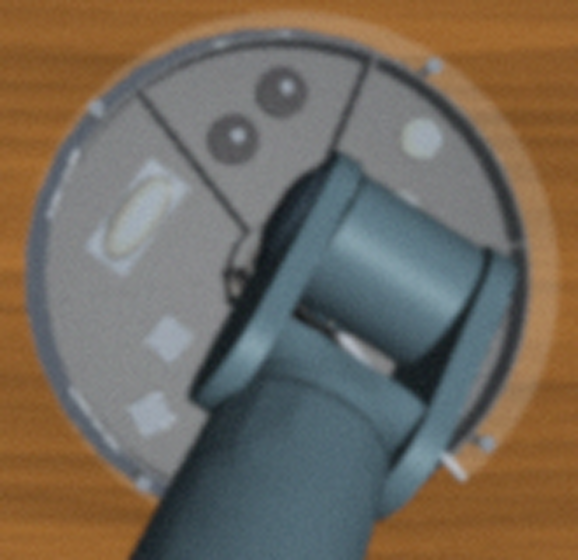

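play_rows:
  dp:
    - [0, 0, 0]
    - [0, 0, 0]
    - [0, -0.03, 0]
    - [0, -0.04, 0]
    - [0, -0.04, 0.0]
  turn: [0, 0, 0, 0, 0]
  jaw: 0.5

```text
clock: 6.62
position: [0.5228, -0.201, 0.2068]
eef_rot: [-1.568, -0.11, 0.109]
force: [0.1, -0.5, 0.3]
finger_gap: 0.043
```

play_rows:
  dp:
    - [0, 0, 0.06]
    - [0, 0, 0.06]
    - [0, 0, 0.06]
    - [0, 0, 0.06]
    - [0, 0, 0.06]
  turn: [0, 0, 0, 0, 0]

```text
clock: 7.25
position: [0.4808, 0.098, 0.2061]
eef_rot: [-1.568, -0.111, 0.108]
force: [0.3, -0.3, -0.2]
finger_gap: 0.0424
```

```bash
python3 - <<'E'
from h import *
plan([.526,-.199,.2],98,1)
p,_=shot('top','t2'); q,_=shot('side','s2')
a=cv2.resize(p[145:305,285:450],None,fx=3.5,fy=3.5,interpolation=cv2.INTER_CUBIC)
cv2.imwrite('pics/c3.png',a)
E
```

```text
pos [0.4808 0.098  0.2061] yaw 97.98 j6 -99.7 F [ 0.3 -0.3 -0.2] gap 0.0424 t 7.25
dp [[0.0035, 0.0061, -0.3004]]
turn -0.02 x 1
```

View pics/c3.png

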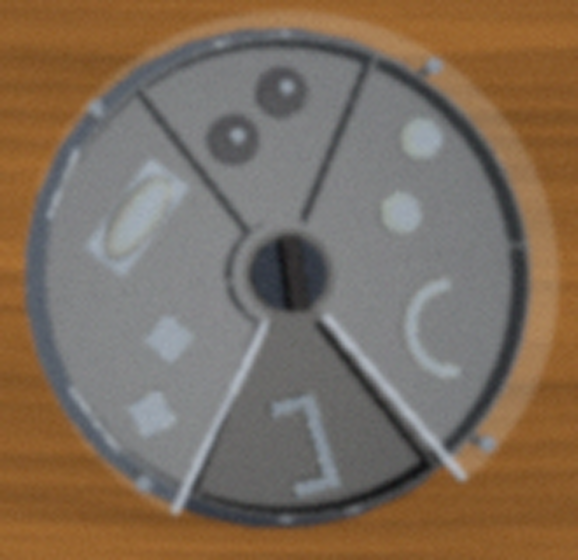

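```bash
python3 - <<'E'
from h import *
f=lambda x,y:(285+(x+.5)/3.5-.5,145+(y+.5)/3.5-.5)
W=lambda p,z:onz('top',*p,z)[:2]
C=np.array([.5245,-.2006])
for c in (C,np.array([.5259,-.198])):
  for nm,a,b,z in [('bar',(288,238),(298,308),.1),('sL',(268,322),(178,512),.073),('sR',(322,316),(465,478),.073),('wR',(318,322),(428,462),.065),('wUL',(246,230),(140,92),.065),('wUR',(305,220),(370,62),.065)]:
    P,Q=W(f(*a),z),W(f(*b),z);d=Q-P;e=Q-c
    print(nm,'line %.1f'%(np.degrees(np.arctan2(d[1],d[0]))%360),'from C %.1f'%(np.degrees(np.arctan2(e[1],e[0]))%360))
H=[W(f(*q),.042).round(4) for q in[(341,490),(316,392),(272,408),(296,492)]];print(H)
# mask of handle
p=cv2.imread('pics/t2.png').astype(int)
m=np.zeros(p.shape[:2],np.uint8)
reg=np.zeros_like(m);cv2.fillPoly(reg,[np.array([[f(*q)] for q in [(262,385),(330,385),(352,495),(285,500)]]).astype(int)],1)
g=p.mean(2);m=((g>130)&(reg>0)).astype(np.uint8)
pts=np.argwhere(m)[:,::-1];w=np.array([W(q,.042) for q in pts.astype(float)])
print(len(w));r=cv2.minAreaRect((w*1000).astype(np.float32));print(r,cv2.boxPoints(r))
E
```

```text
bar line 188.1 from C 185.8
sL line 155.0 from C 155.5
sR line 221.6 from C 221.3
wR line 218.3 from C 217.5
wUL line 37.7 from C 38.6
wUR line 337.9 from C 338.7
bar line 188.1 from C 191.1
sL line 155.0 from C 156.3
sR line 221.6 from C 221.6
wR line 218.3 from C 217.8
wUL line 37.7 from C 38.2
wUR line 337.9 from C 337.7
[array([ 0.3607, -0.2473]), array([ 0.4353, -0.2282]), array([ 0.4225, -0.1945]), array([ 0.3586, -0.213 ])]
117
((395.30615234375, -220.3472442626953), (70.61094665527344, 30.572315216064453), 16.40866470336914) [[ 357.12048 -215.657  ]
 [ 365.75677 -244.98415]
 [ 433.49182 -225.03749]
 [ 424.85553 -195.71034]]
```

```bash
python3 -c "
from h import *
plan([.398,-.234,.15],106.4,7)"
```

```text
pos [0.4799 0.1007 0.2057] yaw 98.39 j6 -99.9 F [-0.3  1.  -0.1] gap 0.043 t 7.35
dp [[-0.0186, 0.0079, -0.0456], [-0.0195, 0.0079, -0.0452], [-0.0204, 0.0079, -0.0448], [-0.0213, 0.0079, -0.0444], [-0.0221, 0.0079, -0.044], [-0.023, 0.0079, -0.0435], [-0.0239, 0.0079, -0.0431]]
turn -1.14 x 7
```

play_rows:
  dp:
    - [-0.019, 0.008, -0.046]
    - [-0.0195, 0.008, -0.045]
    - [-0.02, 0.008, -0.045]
    - [-0.021, 0.008, -0.044]
    - [-0.022, 0.008, -0.044]
  turn: [-1.1, -1.1, -1.2, -1.1, -1.2]
  jaw: 0.35

```text
clock: 7.98
position: [0.4205, -0.1446, 0.1657]
eef_rot: [-1.564, -0.189, 0.186]
force: [0.6, 1.0, -0.0]
finger_gap: 0.0299
```

play_rows:
  dp:
    - [-0.023, 0.008, -0.0435]
    - [-0.024, 0.008, -0.043]
    - [0, 0, 0]
  turn: [-1.2, -1.1, 0]

```text
clock: 8.35
position: [0.3957, -0.241, 0.1494]
eef_rot: [-1.561, -0.215, 0.215]
force: [-0.3, -0.2, 0.4]
finger_gap: 0.0298
```

```bash
python3 -c "
from h import *
plan([.398,-.234,.046],106.4,5)"
```

```text
pos [ 0.3957 -0.241   0.1494] yaw 105.69 j6 -151.1 F [-0.3 -0.2  0.4] gap 0.0298 t 8.35
dp [[0.0008, 0.0207, 0.0012], [0.0008, 0.0207, 0.0012], [0.0008, 0.0207, 0.0012], [0.0008, 0.0207, 0.0012], [0.0008, 0.0207, 0.0012]]
turn -0.14 x 5
```

play_rows:
  dp:
    - [0.002, 0.01, 0.003]
    - [0.002, 0.025, 0.003]
    - [0, 0.03, 0]
    - [0, 0.025, 0]
    - [0, 0.009, 0]
  turn: [-0.5, 0, 0, 0, 0]

```text
clock: 8.98
position: [0.3981, -0.2289, 0.0485]
eef_rot: [-1.556, -0.226, 0.229]
force: [0.1, 1.0, 0.3]
finger_gap: 0.0298
```

```bash
python3 - <<'E'
from h import *
plan([.398,-.234,.044],106.4,1)
q,_=shot('side','s3')
u,v=proj('side',[.4,-.23,.05]).astype(int);print(u,v)
cv2.imwrite('pics/c4.png',cv2.resize(q[v-50:v+50,u-70:u+70],None,fx=5,fy=5,interpolation=cv2.INTER_CUBIC))
E
```

```text
pos [ 0.3981 -0.2289  0.0485] yaw 106.61 j6 -150.7 F [0.1 1.  0.3] gap 0.0298 t 8.97
dp [[-0.0015, 0.0045, -0.0049]]
turn 0.21 x 1
266 288
```

View pics/c4.png

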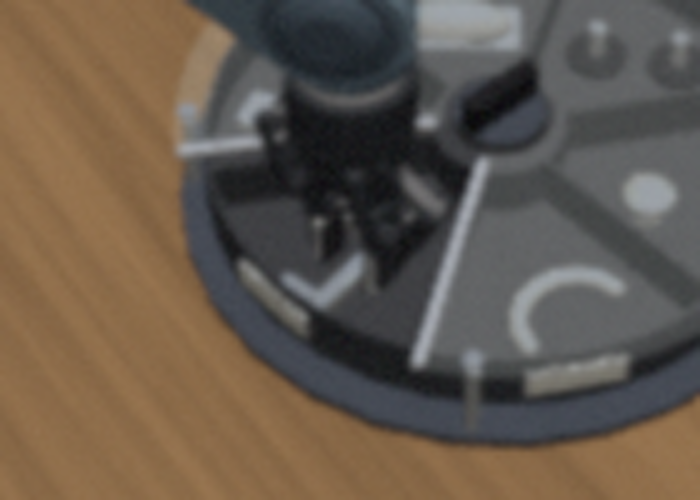

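The fingers straddle the bar: finger tips are at crop (322,245) and (372,285), with the bar between them running from (320,300) to (360,260).

play_rows:
  dp:
    - [-0.001, 0.003, -0.004]
    - [0, 0.002, 0]
  turn: [0, 0]

```text
clock: 9.28
position: [0.3996, -0.236, 0.0462]
eef_rot: [-1.561, -0.227, 0.225]
force: [0.3, 0.5, 0.2]
finger_gap: 0.0299
```

play_rows:
  dp:
    - [0, 0, 0]
    - [0, 0, 0]
    - [0, 0, 0]
    - [0, 0, 0]
  turn: [0, 0, 0, 0]
  jaw: 0.0

```text
clock: 9.78
position: [0.3992, -0.2356, 0.0459]
eef_rot: [-1.56, -0.226, 0.225]
force: [-0.9, 0.3, 6.7]
finger_gap: 0.0078
```

play_rows:
  dp:
    - [0, -0.008, 0]
    - [0, -0.015, 0]
    - [0, -0.025, 0]
    - [0, -0.03, 0]
    - [0, -0.03, 0]
  turn: [0, 0, 0, 0, 0]

```text
clock: 10.4
position: [0.3988, -0.235, 0.155]
eef_rot: [-1.559, -0.226, 0.226]
force: [0.9, 0.1, -1.2]
finger_gap: 0.0076
```

```bash
python3 - <<'E'
from h import *
plan([.398,-.234,.2],106.4,1)
q,_=shot('side','s4')
u,v=proj('side',[.4,-.23,.13]).astype(int);print(u,v)
cv2.imwrite('pics/c5.png',cv2.resize(q[v-50:v+70,u-70:u+70],None,fx=5,fy=5,interpolation=cv2.INTER_CUBIC))
E
```

```text
pos [ 0.3988 -0.235   0.155 ] yaw 106.49 j6 -151.1 F [ 0.9  0.1 -1.2] gap 0.0076 t 10.4
dp [[-0.0004, -0.045, 0.0012]]
turn 0.09 x 1
266 270
```

View pics/c5.png

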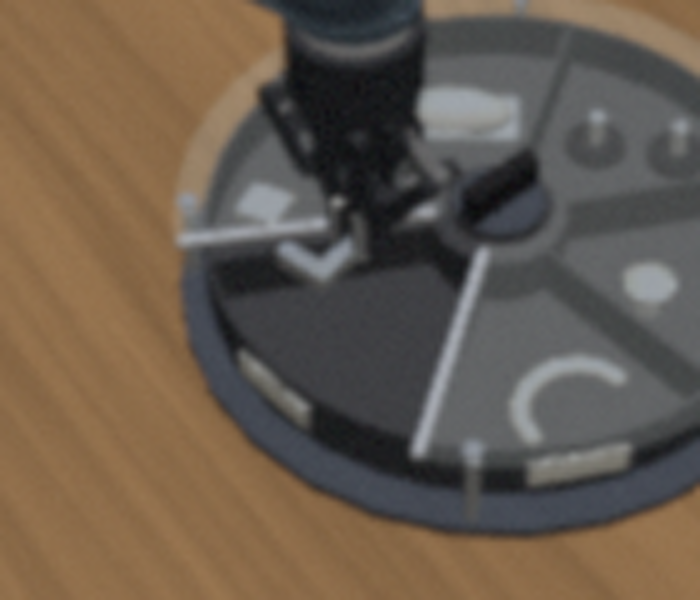

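```bash
python3 -c "
from h import *
plan([.595,.218,.13],151.2,10)"
```

```text
pos [ 0.4008 -0.2369  0.1593] yaw 106.5 j6 -151.1 F [ 2.9 -1.3  2.8] gap 0.0076 t 10.45
dp [[0.0315, 0.0028, 0.0381], [0.0344, 0.0028, 0.0355], [0.0371, 0.0028, 0.0328], [0.0395, 0.0028, 0.0298], [0.0417, 0.0028, 0.0266], [0.0437, 0.0028, 0.0233], [0.0453, 0.0028, 0.0198], [0.0467, 0.0028, 0.0162], [0.0479, 0.0028, 0.0125], [0.0487, 0.0028, 0.0087]]
turn -4.47 x 10
```

play_rows:
  dp:
    - [0.03, 0, 0.038]
    - [0.034, 0, 0.036]
    - [0.036, 0, 0.033]
    - [0.039, 0.002, 0.03]
    - [0.041, 0.002, 0.028]
  turn: [-3, -4, -4.5, -4.5, -4.5]

```text
clock: 11.08
position: [0.4971, -0.0083, 0.1495]
eef_rot: [-1.511, -0.508, 0.507]
force: [1.6, 0.7, -1.2]
finger_gap: 0.008
```

```bash
python3 -c "
from h import *
plan([.595,.218,.13],151.2,5)"
```

```text
pos [ 0.4971 -0.0083  0.1495] yaw 127.13 j6 -141.2 F [ 1.6  0.7 -1.2] gap 0.008 t 11.07
dp [[0.0429, 0.0039, 0.0243], [0.0448, 0.0039, 0.0206], [0.0464, 0.0039, 0.0167], [0.0476, 0.0039, 0.0128], [0.0485, 0.0039, 0.0088]]
turn -4.81 x 5
```

play_rows:
  dp:
    - [0.043, 0.004, 0.024]
    - [0.045, 0.004, 0.021]
    - [0.046, 0.004, 0.017]
    - [0.047, 0.004, 0.013]
    - [0.048, 0.004, 0.009]
  turn: [-4.8, -4.8, -4.8, -4.8, -4.8]

```text
clock: 11.7
position: [0.5941, 0.2172, 0.1292]
eef_rot: [-1.406, -0.831, 0.831]
force: [0.1, -0.6, -1.0]
finger_gap: 0.0074
```

play_rows:
  dp:
    - [0, 0, 0]
  turn: [0]

```text
clock: 11.82
position: [0.594, 0.2182, 0.1288]
eef_rot: [-1.406, -0.832, 0.831]
force: [-0.1, 0.5, -1.2]
finger_gap: 0.0079
```

```bash
python3 - <<'E'
from h import *
plan([.595,.218,.05],151.2,4)
p,_=shot('top','t5');q,_=shot('side','s5')
u,v=proj('side',[.595,.218,.05]).astype(int)
a=cv2.resize(q[v-60:v+60,u-70:u+70],None,fx=4,fy=4,interpolation=cv2.INTER_CUBIC)
cv2.imwrite('pics/c6.png',a)
E
```

```text
pos [0.594  0.2182 0.1288] yaw 151.2 j6 -141.3 F [-0.1  0.5 -1.2] gap 0.0079 t 11.82
dp [[0.0001, 0.0197, -0.0003], [0.0001, 0.0197, -0.0003], [0.0001, 0.0197, -0.0003], [0.0001, 0.0197, -0.0003]]
turn 0.0 x 4
```

View pics/c6.png

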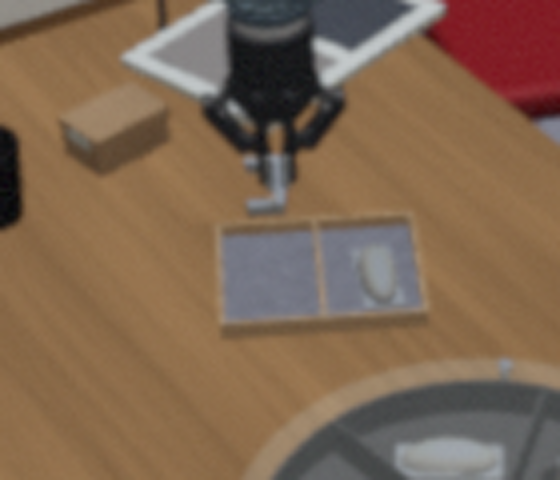

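The handle hangs level, with its legs to the left at crop (265,205). The empty lane is at (268,275), below it in this view.

play_rows:
  dp:
    - [0, 0.03, 0]
    - [0, 0.035, 0]
    - [0, 0.025, 0]
    - [0, 0.009, 0]
    - [0, 0.004, 0]
  turn: [0, 0, 0, 0, 0]

```text
clock: 12.55
position: [0.594, 0.2149, 0.0266]
eef_rot: [-1.408, -0.828, 0.827]
force: [0.7, 1.2, -0.4]
finger_gap: 0.0079
```

play_rows:
  dp:
    - [0, 0.001, 0]
    - [0, 0.001, 0]
    - [0, 0, 0]
  turn: [0, 0, 0]

```text
clock: 12.92
position: [0.5942, 0.2157, 0.0249]
eef_rot: [-1.408, -0.83, 0.828]
force: [0.2, 0.2, -0.4]
finger_gap: 0.0074
```

play_rows:
  dp:
    - [0, 0.0015, 0]
    - [0, 0.0015, 0]
    - [0, 0.001, 0]
    - [0, 0, 0]
  turn: [0, 0, 0, 0]

```text
clock: 13.42
position: [0.5938, 0.2156, 0.0202]
eef_rot: [-1.407, -0.829, 0.829]
force: [-1.1, 0.5, -1.1]
finger_gap: 0.0079
```

play_rows:
  dp:
    - [0, 0.001, 0]
    - [0, 0, 0]
  turn: [0, 0]

```text
clock: 13.68
position: [0.5939, 0.2156, 0.02]
eef_rot: [-1.407, -0.828, 0.829]
force: [-2.7, -1.0, 6.3]
finger_gap: 0.0074
```

Contact with the floor at 6 N, so I'll release and rise.

play_rows:
  dp:
    - [0, 0, 0]
    - [0, 0, 0]
    - [0, 0, 0]
  turn: [0, 0, 0]
  jaw: 0.3

```text
clock: 14.05
position: [0.5938, 0.2156, 0.0191]
eef_rot: [-1.407, -0.829, 0.829]
force: [-0.6, -0.7, 0.8]
finger_gap: 0.0255
```

play_rows:
  dp:
    - [0, -0.01, 0]
    - [0, -0.03, 0]
    - [0, -0.05, 0]
    - [0, -0.06, 0]
    - [0, -0.04, 0]
  turn: [0, 0, 0, 0, 0]

```text
clock: 14.68
position: [0.5948, 0.2158, 0.2137]
eef_rot: [-1.409, -0.833, 0.825]
force: [0.7, -0.3, 0.5]
finger_gap: 0.0258
```

play_rows:
  dp:
    - [-0.06, 0, 0]
    - [-0.06, 0, 0]
    - [-0.06, 0, 0]
    - [-0.06, 0, 0]
    - [0, 0, 0]
  turn: [0, 0, 0, 0, 0]

```text
clock: 15.3
position: [0.4806, 0.0317, 0.209]
eef_rot: [-1.444, -0.788, 0.816]
force: [0.9, 0.8, 0.8]
finger_gap: 0.0257
```

```bash
python3 - <<'E'
from h import *
print(sensors.get_state()['position'])
p,_=shot('top','t6');q,_=shot('side','s6')
a=cv2.resize(p[130:300,90:500],None,fx=1.9,fy=1.9,interpolation=cv2.INTER_CUBIC)
u,v=proj('side',[.6,.218,.0]).astype(int)
b=cv2.resize(q[v-35:v+35,u-65:u+65],None,fx=4,fy=4,interpolation=cv2.INTER_CUBIC)
w=max(a.shape[1],b.shape[1]);pad=lambda m:cv2.copyMakeBorder(m,0,0,0,w-m.shape[1],cv2.BORDER_CONSTANT)
o=np.vstack([pad(a),pad(b)])[:600];print(o.shape);cv2.imwrite('pics/c7.png',o[:,:800])
E
```

```text
[0.48061361 0.03170509 0.2090297 ]
(600, 779, 3)
```

View pics/c7.png

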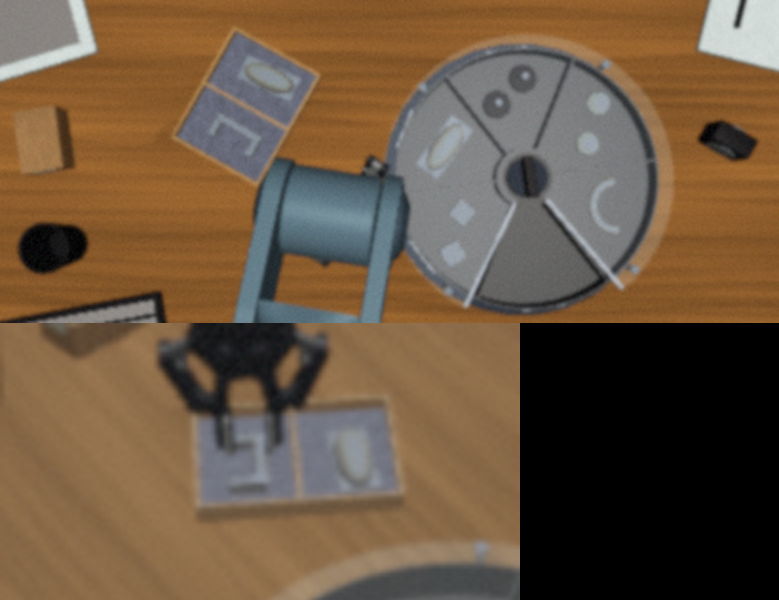

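The handle lies flat and lengthwise in the empty lane at crop (235,130). The picked pull, the other fittings and the bystanders are where they were, and the rotor is still aligned, so I'm handing in.

```bash
python3 -c "
from rig import arm; print(arm.finish_job())"
```

```text
the job is handed in; nothing more can be done
None
```

The square-cornered bar handle is lying flat and lengthwise in the empty lane of the order tray, and the job was handed in at about 15 s.

- **Turning:** I gripped the hub bar and turned the carousel about 100° counter-clockwise. With the rotor at rest, the compartment's middle measured at 188.0° and the opening's at about 188.4°.
- **Picking and laying:** I took the handle by its bar, lowered it until it touched the lane floor at about 6 N, then opened the jaws and rose.
- **Final pictures:** These show the handle clear of the lane walls. By eye, the pull in the tray, the other fittings and the things on the desk look undisturbed; I did not measure them.
- **What disagreed:** The axis found from the pictures was about 2–3 mm off from where the arm felt it. That caused up to about 20 N of side force during the turn, which I eased by shifting the grip. Both times the jaws closed on something, the finger gap read about 2 mm narrower than the part.

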